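# Hand tools home to their shadow boards

## Robot

A 7-joint arm with a two-finger parallel gripper is mounted at the origin on a cart in front of the work surface, level with it; the furniture and walls round the work are solid. World frame = base frame: x ahead of the robot, y to its left, z up, the work surface at z = 0. Lengths are in mm, angles in rad, forces in N, time in s.
With the tool pointing down it reaches from about 350 to 775 mm from the base axis. Payload 3.1 kg.
Tool frame: the origin (TCP) lies between the finger pads, 19 mm behind the fingertips; this is the grasp point; z points along the fingers, y is the line along which they close (so a half turn about z gives the same grasp; the last joint's range is limited). The gripper opens to 85 mm and grips with 20 to 120 N. Pads are 22 mm wide; open, the fingers measure 114 mm over their backs; the gripper's body (76 mm by 85 mm) begins 54 mm behind the grasp point. The pads swing forward as they close: fully open they stand 13 mm farther back than shut.
Start: joints at [1.115, 0.311, 0.014, 1.512, -0.004, 1.319, -0.027], TCP at [221.184, -503.582, 250.004] pointing down, gripper open.
Joint ranges: [-2.7, 2.7], [-0.3, 1.91], [-1.27, 1.3], [0.12, 2.57], [-1.44, 4.58], [0.2, 2.03], [-3.05, 3.05]. Speed limits (rad/s): [2.79, 2.79, 3.14, 3.14, 3.14, 3.14, 3.14].

## Interface

Orientations are given as a rotation vector (axis times angle).
In Python, from cell import * gives the robot as it stands. The module is installed in compiled form; this text tells all that it offers.
- The arm moves only by the tool carry_out, never from a script. Its argument "rows" is a list of rows, each a list of 5 numbers: the closure, from -1 (fully open) to 1 (shut), then the shift along the tool's x, y, z in mm, then the turn about the tool's z in rad. A call has 1 to 20 rows; each row shifts and turns the commanded pose from where the row before left it, along the tool's axes as they then stand; what a row does not reach is not made up. A row lasts 1/12 s, in which the tool goes at most 41.7 mm and 7.16 degrees, less where a joint would pass 70% of its speed; a pose out of reach is approached as far as the arm can. A call is refused whole if a number of a shift passes 41.7 or a number of a turn 0.125, either way. A call with a gripper value outside its range is refused whole. The fingers move at their own pace and stop on an object; "squeeze" is the grip in N (left out, the last holds). Time passes only in rows, so rows that do not move let the fingers close. It gives the time, the measured TCP pose, the force, the opening and the grip force at its end, in the units of the state.
- read_state(): the state, without advancing time (a new reading comes with each control period).
- snapshot(name): name is "side" or "top"; returns a dict with "pixels" (480x640x3 uint8, red, green, blue), "vertical_fov" (degrees; the focal length in pixels is half the picture's height over the tangent of half this angle, whatever the lens; pixels are square), "cx", "cy" (the principal point, pixels), "cam_to_world" (4x4, takes a point from camera to world coordinates). Camera axes: x right, y down, z forward; pixel columns grow to the right and rows downward; lengths in mm; the calibration is good to about 2 mm. A picture is of the moment at which its call begins. There is no depth.
- finish_job(): hands the job in; it is judged then, once.
The state is a dict: "time": time; "qpos": joint angles; "joint_velocities": joint speeds; "effort": joint torques, N m; "position": TCP position; "tcp_rot": TCP orientation; "wrist_force": force on the tool from outside, world axes, zero at the start; "moment": the same for the moment, N m; "grip_width": finger opening in mm; "finger_force": force on a finger pad.
Only numpy, scipy, OpenCV 4.12 (cv2) and the standard library are available. Lean on these libraries where they do the work, as an engineer would, in place of code of your own. Each camera call takes 0.05 s, during which the arm holds its last target. There are 200 camera calls.

## Task

Clear up the bench at the end of the shift: put the four tools lying on the front of the bench (large spanner, small spanner, red-handled pliers, wire file brush) back, each lying flat and fully down in the shadow board whose cut-out has its shape and size. Leave the finished brass bush standing where it is.

Things in the scene. Friction and masses are not known exactly. Their poses are not given: they have to be found in the camera images.
- large_spanner: The larger of two bare-steel combination spanners, lying flat: 188 mm long along y, both heads 32 mm wide in x, shank 18 mm wide, 8 mm thick. Origin at the underside, mid-length; z up. Grip the shank at the origin, across x.
- small_spanner: The smaller combination spanner, same kind: 153 mm long along y, heads 26 mm wide, shank 15 mm wide, 8 mm thick. Origin at the underside, mid-length; z up. Grip the shank at the origin, across x.
- pliers: Combination pliers with red handles, lying flat on the front of the bench, rigid (they do not open): 186 mm long along y, 62 mm wide over the handles (+y end), steel jaws at the -y end, x = -20 to +6, 11 mm thick. Origin at the underside, mid-length, mid-width. Good grip: across x on the steel head at (x, y) = (-7, -38) mm, 26 mm wide.
- file_brush: Flat wooden wire brush for cleaning files, bristles down: 215 mm long along y, 30 mm high. Head (36 mm wide in x) at y = +7 to +108, plain handle (20 mm wide, from 0 to 23 mm high) at y = -108 to +7. Origin at the underside, mid-length. Good grip: across x on the handle at y = -13 mm.
- large_spanner_board: Black board, yellow double-ended cut-out for the large spanner: 200 mm long, heads 42, neck 28 mm wide, 8 mm deep; yellow floor 5 mm, rim 13 mm above bench. Finger channel y = -30 to +30 at floor height, open at the sides. Fits either way round. Fixed, 68 (x) by 226 (y) mm. Origin on its underside; the tool when home has its origin 5 mm above this one and its x, y along these.
- small_spanner_board: Black board, shorter double-ended yellow cut-out for the small spanner: 164 mm long, heads 36, neck 25 mm wide, 8 mm deep; floor 5, rim 13 mm above bench. Finger channel y = -28 to +28, open at both sides. Fits either way round. Fixed, 62 (x) by 190 (y) mm. Origin on its underside; the tool when home has its origin 5 mm above this one and its x, y along these.
- pliers_board: Black board, yellow cut-out for the pliers: jaw slot x = -26 to +12 at -y, 74 mm handle recess with a black tongue at +y, 198 mm long, 8 mm deep; floor 5, rim 13 mm above bench. Finger channel y = -64 to -8, open at both sides. One way round fits. Fixed, 98 (x) by 224 (y) mm. Origin on its underside; the tool when home has its origin 5 mm above this one and its x, y along these.
- file_brush_board: Black board, yellow cut-out for the brush: head recess 46 mm wide at +y, handle slot 30 mm wide at -y, 228 mm long, 8 mm deep; floor 5, rim 13 mm above bench. Finger channel y = -40 to +18, open at both sides. One way round fits. Fixed, 72 (x) by 252 (y) mm. Origin on its underside; the tool when home has its origin 5 mm above this one and its x, y along these.
- brass_bush: Finished flanged brass bush, 38 mm across and 34 mm high, standing on its flange on the bench near the right-hand tools and boards; loose. Origin at the centre of its underside. It is to stay where it stands.

How it is judged (in metres and radians):
At the end, for the whole second after the job is handed in: Each tool rests on the yellow floor of its own board, at rest: origins within 12 mm seen from above, tool origin under 8.5 mm above the board's, tilt under 0.05 rad, length within 0.15 rad of the board's, either way round; the bush stands within 15 mm of where it was (horizontal distance between large_spanner and large_spanner_board below 0.012 m and z of large_spanner in the frame of large_spanner_board between 0.003 and 0.0085 m and angle between each of large_spanner, small_spanner, pliers, file_brush's own z axis and vertical below 0.05 rad and angle between the y axis of large_spanner and the y axis of large_spanner_board, either way round below 0.15 rad and linear speed of each of large_spanner, small_spanner, pliers, file_brush below 0.01 m/s and angular speed of each of large_spanner, small_spanner, pliers, file_brush below 0.1 rad/s and horizontal distance between small_spanner and small_spanner_board below 0.012 m and z of small_spanner in the frame of small_spanner_board between 0.003 and 0.0085 m and angle between the y axis of small_spanner and the y axis of small_spanner_board, either way round below 0.15 rad and horizontal distance between pliers and pliers_board below 0.012 m and z of pliers in the frame of pliers_board between 0.003 and 0.0085 m and angle between the y axis of pliers and the y axis of pliers_board, either way round below 0.15 rad and horizontal distance between file_brush and file_brush_board below 0.012 m and z of file_brush in the frame of file_brush_board between 0.003 and 0.0085 m and angle between the y axis of file_brush and the y axis of file_brush_board, either way round below 0.15 rad and distance of brass_bush from where it was at the start of the episode below 0.015 m and angle between brass_bush's own z axis and vertical below 0.1 rad); the robot touches nothing.
It fails at once if the brass bush is knocked over or pushed more than 20 mm (distance of brass_bush from where it was at the start of the episode above 0.02 m or angle between brass_bush's own z axis and vertical above 0.4 rad).
It also fails if it takes over 99 s, if anything falls off the work surface, if the arm or the gripper's body presses on something with over 40 N, if the wrist force passes 120 N, or if a joint passes its speed limit or range.

## Working session

There is one attempt and no reset: what is moved stays moved. The work goes in short steps, Python scripts to look and compute and a tool call to move; the robot and the scene stay as the last step left them, time stands still between calls to the robot, and variables do not carry over. Pictures are saved under pics/ and viewed, at most 14 in all, crops included, and the job is handed in when it is done.

Besides the shell and the picture viewer there is one more tool, called after "Emit:" as a command line: name --pt "numbers of a row" for each row, then --argument value for the rest. carry_out: Moves the arm, as the interface text tells. Its arguments: {"type":"object","properties":{"rows":{"type":"array","items":{"type":"array","items":{"type":"number"}}},"squeeze":{"type":"number"}},"required":["rows"]}

```bash
mkdir -p pics
python3 - <<'E'
from cell import *
import cv2,numpy as np
for n in("top","side"):
    s=snapshot(n); cv2.imwrite(f"pics/{n}0.png",s["pixels"][:,:,::-1]); print(n,s["vertical_fov"],s["cx"],s["cy"],np.round(s["cam_to_world"],3).tolist())
print(read_state())
E
```

```text
top 56.6950157989333 312.17106012806954 237.09623882366506 [[0.012, -0.996, 0.087, 462.992], [-0.999, -0.01, 0.03, -114.311], [-0.029, -0.087, -0.996, 1042.806], [0.0, 0.0, 0.0, 1.0]]
side 44.62407040941278 314.8123500537761 241.47157998108864 [[-0.887, -0.253, 0.386, 29.716], [-0.461, 0.479, -0.747, 897.52], [0.004, -0.841, -0.542, 793.249], [0.0, 0.0, 0.0, 1.0]]
{'time': 0.1, 'qpos': array([ 1.11531102,  0.31166532,  0.01398066,  1.51288266, -0.00438841,
        1.31921065, -0.02720595]), 'joint_velocities': array([-0.00074884, -0.00197446,  0.00146986, -0.00475661, -0.00103353,
       -0.00113365, -0.00048896]), 'effort': array([ 2.51328529e-04, -3.80854440e+01,  1.46368789e-01, -2.31242412e+01,
        1.23130140e-02,  8.20192625e-03,  2.94006441e-05]), 'position': array([ 220.9137211 , -503.01617131,  249.02453967]), 'tcp_rot': array([-3.07254362e+00, -6.45051596e-01,  8.37198313e-04]), 'wrist_force': array([0.43517607, 0.19450544, 0.52440927]), 'moment': array([0.00977588, 0.00632477, 0.04565258]), 'finger_force': 0.0, 'grip_width': 85.1879062423087}
```

View pics/top0.png

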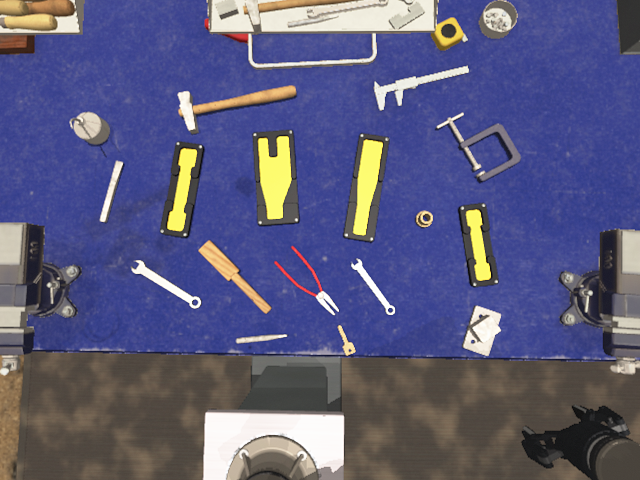

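View pics/side0.png

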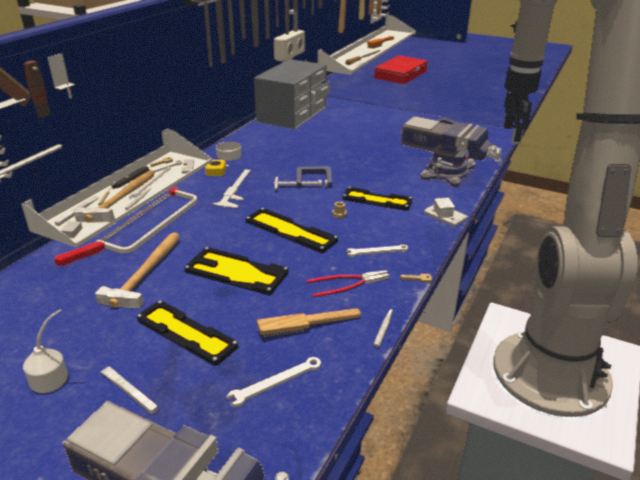

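The top view shows the boards: large spanner (181,190), pliers (276,178), brush (367,187), small spanner (478,245). The tools are at large spanner (165,285), brush (235,277), pliers (308,281) and small spanner (373,287), with the bush at (425,218). The side view agrees.

```bash
cat > h.py <<'E'
from cell import *
import cv2,numpy as np
from scipy.spatial.transform import Rotation as R
def plane(s,p,z):
    p=np.asarray(p,float).reshape(-1,2); f=240/np.tan(np.radians(s["vertical_fov"])/2)
    T=s["cam_to_world"]; d=np.c_[(p[:,0]-s["cx"])/f,(p[:,1]-s["cy"])/f,np.ones(len(p))]@T[:3,:3].T
    o=T[:3,3]; return (o+d*((z-o[2])/d[:,2])[:,None])[:,:2]
def masks(s):
    im=s["pixels"]; r,g,b=[im[:,:,i].astype(int) for i in range(3)]
    yel=(r>150)&(g>140)&(b<90); fg=(b-r<20)&(r+g+b>170)
    red=(r>110)&(g<80)&(b<90)
    return [m.astype(np.uint8) for m in(yel,fg,red)]
def comp(m,seed,rad=12):
    n,l,st,c=cv2.connectedComponentsWithStats(m,connectivity=8)
    x,y=seed; w=l[y-rad:y+rad+1,x-rad:x+rad+1]; w=w[w>0]
    k=np.bincount(w).argmax(); return (l==k).astype(np.uint8)
def rect(s,m,z):
    c=max(cv2.findContours(m,cv2.RETR_EXTERNAL,cv2.CHAIN_APPROX_NONE)[0],key=len)
    w=plane(s,c,z); (cx,cy),(a,b),t=cv2.minAreaRect(w.astype(np.float32))
    if a<b: a,b,t=b,a,t+90
    t=(t+90)%180-90   # direction of the length, deg from +x
    return np.round([cx,cy,a,b,t],1),w
E
python3 - <<'E'
from h import *
s=snapshot("top"); Y,F,Rd=masks(s)
for n,p in dict(LS=(181,190),PL=(276,178),BR=(367,187),SS=(478,245)).items(): print("board",n,rect(s,comp(Y,p),9)[0])
for n,p,z in(("LS",(165,285),6),("BR",(235,277),22),("SS",(373,287),6),("PL",(325,301),8),("bush",(425,218),20)):
    m=comp(F|Rd,p); print(n,rect(s,m,z)[0],m.sum()); cv2.imwrite(f"pics/m_{n}.png",m*255)
im=s["pixels"][200:340,100:460,::-1].copy(); v=np.hstack([im]); m=(F|Rd)[200:340,100:460]
v=np.vstack([cv2.resize(im,None,fx=2,fy=2,interpolation=0),cv2.resize(cv2.cvtColor(m*255,cv2.COLOR_GRAY2BGR),None,fx=2,fy=2,interpolation=0)])
cv2.imwrite("pics/a.png",v)
q=read_state(); print(R.from_rotvec(q["tcp_rot"]).as_matrix().round(3))
E
```

```text
board LS [682.5 239.7  21.7   1.9  -9.1]
board PL [668.6 -24.3   0.    0.    0. ]
board BR [ 6.840e+02 -1.867e+02  1.430e+01  0.000e+00  2.000e-01]
board SS [ 528.2 -454.4   81.     6.5    5.8]
LS [437.8 258.9 188.6  33.5  58.6] 688
BR [457.9  92.1 216.4  37.4  46.3] 1215
SS [ 438.2 -224.2  150.8   26.5   35.9] 449
PL [446.1 -76.6 184.4  61.   42.2] 628
bush [ 5.974e+02 -3.399e+02  3.950e+01  3.660e+01 -4.000e-01] 211
[[ 0.916  0.402 -0.001]
 [ 0.402 -0.916  0.002]
 [-0.    -0.002 -1.   ]]
```

View pics/a.png

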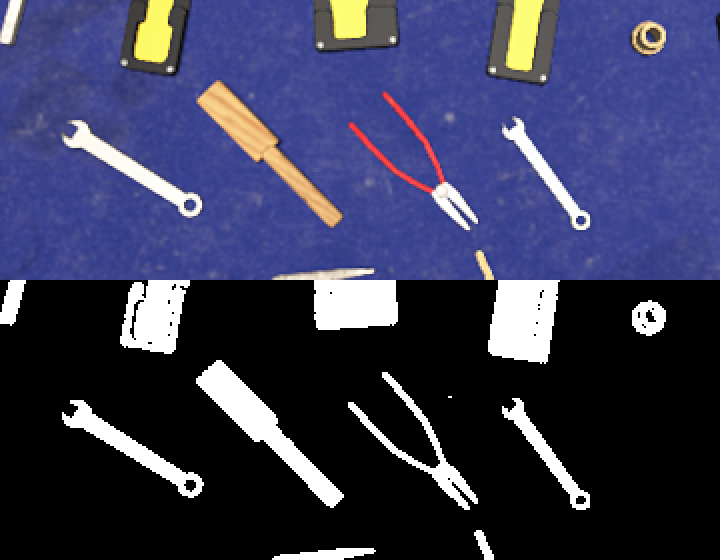

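Masks are clean and the tool sizes match the given ones; the yellow threshold needs loosening.

```bash
sed -i 's/yel=.*; fg/yel=(r>140)\&(g>120)\&(b<0.6*r); fg/' h.py
python3 - <<'E'
from h import *
s=snapshot("top"); Y,F,Rd=masks(s)
for n,p in dict(LS=(181,190),PL=(276,178),BR=(367,187),SS=(478,245)).items(): print("board",n,rect(s,comp(Y,p),9)[0])
im=s["pixels"].astype(int); blk=((im[:,:,2]-im[:,:,0]<25)|(Y>0)).astype(np.uint8)
for n,p in dict(LS=(181,190),PL=(276,178),BR=(367,187),SS=(478,245)).items():
    m=cv2.morphologyEx(blk,cv2.MORPH_OPEN,np.ones((3,3),np.uint8)); print("outline",n,rect(s,comp(m,p),10)[0])
def chk(w,r):
    a=np.radians(r[4]); y=np.array([np.cos(a),np.sin(a)]); x=np.array([y[1],-y[0]]); d=w-r[:2]; return np.c_[d@x,d@y]
r,w=rect(s,comp(F|Rd,(325,301)),8); q=chk(w,r)
for lo,hi in((-95,-50),(-50,-30),(-30,0),(0,30),(30,60),(60,95)):
    k=q[(q[:,1]>lo)&(q[:,1]<hi)]; print(lo,hi,k[:,0].min().round(1),k[:,0].max().round(1))
r,w=rect(s,comp(F,(235,277)),24); q=chk(w,r); print(r)
for lo,hi in((-108,-60),(-60,-5),(15,108)):
    k=q[(q[:,1]>lo)&(q[:,1]<hi)]; print(lo,hi,k[:,0].min().round(1),k[:,0].max().round(1))
E
```

```text
board LS [664.8 229.  200.   40.9  -8. ]
board PL [694.4   6.5 198.   75.1   4.3]
board BR [ 672.4 -207.4  227.7   47.4   -8.6]
board SS [ 539.9 -465.2  164.1   34.5    8.2]
outline LS [664.9 228.1 225.2  70.2  -8. ]
outline PL [694.7   6.5 224.7  97.8   4.6]
outline BR [ 672.9 -207.5  252.6   72.1   -8.5]
outline SS [ 539.9 -464.1  189.1   65.     8. ]
-95 -50 -11.2 15.0
-50 -30 -11.4 14.8
-30 0 -20.9 23.2
0 30 -27.9 29.4
30 60 -29.9 30.1
60 95 -30.5 30.5
[457.9  91.7 216.   37.4  46.3]
-108 -60 -11.7 9.1
-60 -5 -10.3 10.6
15 108 -18.8 18.7
```

Run:
```python
from h import *
s=snapshot("top"); Y,F,Rd=masks(s)
r,w=rect(s,comp(F|Rd,(325,301)),8)
for t in range(34,53,2):
    a=np.radians(t); y=np.array([np.cos(a),np.sin(a)]); x=np.array([y[1],-y[0]]); q=np.c_[w@x,w@y]
    c=(q.max(0)+q.min(0))/2; e=np.ptp(q,axis=0); q-=c; k=q[q[:,1]<-55]; k2=q[(q[:,1]<-25)&(q[:,1]>-50)]
    print(t,(c@np.array([x,y])).round(1),e.round(1),k[:,0].min().round(1),k[:,0].max().round(1),k2[:,0].min().round(1),k2[:,0].max().round(1))
# rectified crop: 3 px/mm, up = 42 deg
im=s["pixels"][:,:,::-1]
P=lambda X,Y_:0
u=np.float32([[265,240],[345,240],[345,320],[265,320]]); wp=plane(s,u,8)
a=np.radians(42.2); y=np.array([np.cos(a),np.sin(a)]); x=np.array([y[1],-y[0]]); d=wp-r[:2]
dst=np.float32(np.c_[200+2.5*d@x,290-2.5*d@y])
v=cv2.warpPerspective(im,cv2.getPerspectiveTransform(u,dst),(400,580),flags=cv2.INTER_CUBIC)
for g in range(-60,61,20): cv2.line(v,(200+int(2.5*g),0),(200+int(2.5*g),580),(0,255,0) if g==0 else (120,120,0),1)
cv2.imwrite("pics/p.png",v)
```

```text
34 [443.  -68.4] [ 68.3 185.8] 5.4 32.4 -1.3 30.2
36 [443.5 -70.2] [ 66.1 185.5] 1.6 27.8 -4.0 26.7
38 [444.1 -72.1] [ 63.9 185.2] -2.2 23.6 -6.2 23.2
40 [444.9 -74.2] [ 62.1 185. ] -6.2 19.2 -9.3 19.3
42 [446.  -76.4] [ 61.  184.5] -10.3 14.6 -12.6 15.2
44 [447.7 -77.9] [ 60.9 185.5] -14.6 10.0 -15.8 12.0
46 [449.7 -79.2] [ 60.9 186.4] -19.0 5.4 -19.0 8.7
48 [451.4 -80. ] [ 63.3 187. ] -23.6 3.3 -22.5 6.0
50 [453.1 -80.7] [ 65.6 187.5] -28.1 -0.4 -25.9 3.5
52 [454.9 -81.3] [ 67.9 187.7] -32.6 -4.1 -29.2 0.9
```

View pics/p.png

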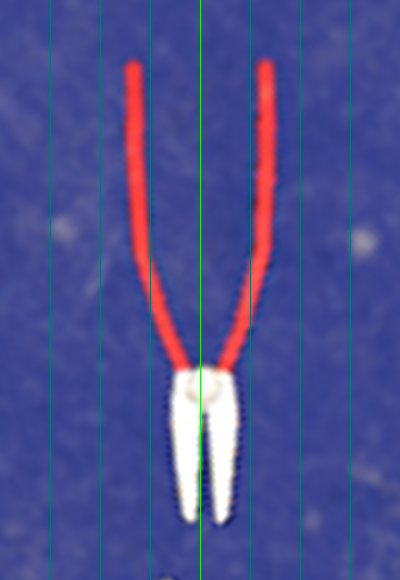

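The jaw offset fixes the pliers: at 46° the jaws lie at -19..+5 and the outline is 61 x 186, so their pose is (450,-79) at 46.2°. Now move, small spanner first.

```bash
cat > go.py <<'E'
import sys
from h import *
# go.py x y z yaw : turn first, then shift (tool axes after the turn)
X,Y,Z,W=map(float,sys.argv[1:5]); q=read_state(); M=R.from_rotvec(q["tcp_rot"]).as_matrix()
yaw=np.degrees(np.arctan2(M[1,0],M[0,0])); d=(W-yaw+90)%180-90; a=np.radians(yaw+d)
dx,dy=np.array([X,Y])-q["position"][:2]; c,s=np.cos(a),np.sin(a)
print("t",round(q["time"],2),"pos",q["position"].round(1),"yaw",yaw.round(1),"grip",round(q["grip_width"],1),"q",q["qpos"].round(2))
print("turn",np.radians(-d).round(3),"then x %.1f y %.1f z %.1f"%(c*dx+s*dy,s*dx-c*dy,q["position"][2]-Z))
E
python3 go.py 438.2 -224.2 120 35.9
```

```text
t 0.25 pos [ 221.1 -503.3  249.5] yaw 23.7 grip 85.6 q [ 1.12  0.31  0.01  1.51 -0.    1.32 -0.03]
turn -0.213 then x 339.5 y -98.7 z 129.5
```

Emit:
carry_out --pt "-1 0 0 0 -0.107" --pt "-1 0 0 0 -0.106" --pt "-1 28 -8 0 0" --pt "-1 28 -8 0 0" --pt "-1 28 -8 0 0" --pt "-1 28 -8 10 0" --pt "-1 28 -8 10 0" --pt "-1 28 -8 10 0" --pt "-1 28 -8 10 0" --pt "-1 28 -8 15 0" --pt "-1 28 -8 15 0" --pt "-1 28 -8 15 0" --pt "-1 28 -8 15 0" --pt "-1 28 -8 15 0" --pt "-1 3 -2 14 0" --pt "-0.2 0 0 0 0" --pt "-0.2 0 0 0 0" --pt "-0.2 0 0 0 0" --squeeze 60

```text
time: 1.75
position: [437.9, -227.1, 121.6]
tcp_rot: [2.988, 0.965, -0.0]
wrist_force: [0.4, -1.2, 0.0]
grip_width: 52.3
finger_force: 0.0
```

```bash
python3 go.py 438.2 -224.2 21 35.9
```

```text
t 1.75 pos [ 437.9 -227.1  121.6] yaw 35.8 grip 52.3 q [ 0.63  0.32 -0.23  1.84  0.09  0.99 -0.58]
turn -0.002 then x 1.9 y -2.1 z 100.6
```

Emit:
carry_out --pt "-0.2 2 -2 20 0" --pt "-0.2 0 0 25 0" --pt "-0.2 0 0 20 0" --pt "-0.2 0 0 15 0" --pt "-0.2 0 0 10 0" --pt "-0.2 0 0 6 0" --pt "-0.2 0 0 4 0" --pt "-0.2 0 0 0 0" --pt "1 0 0 0 0" --pt "1 0 0 0 0" --pt "1 0 0 0 0" --pt "1 0 0 0 0" --pt "1 0 0 0 0" --pt "1 0 0 0 0" --pt "1 0 0 0 0" --squeeze 60

```text
time: 3.0
position: [439.5, -223.0, 22.0]
tcp_rot: [2.987, 0.968, 0.002]
wrist_force: [-1.2, -0.8, 6.0]
grip_width: 11.0
finger_force: 58.9
```

```bash
python3 go.py 438.2 -224.2 21 35.9
```

```text
t 3.0 pos [ 439.5 -223.    22. ] yaw 35.9 grip 11.0 q [ 0.6   0.47 -0.21  1.93  0.14  0.75 -0.63]
turn 0.0 then x -1.8 y 0.2 z 1.0
```

Emit:
carry_out --pt "1 0 0 -10 0" --pt "1 0 0 -20 0" --pt "1 0 0 -30 0" --pt "1 0 0 -30 0" --pt "1 0 0 -30 0" --pt "1 0 0 0 0" --pt "1 0 0 0 0"

```text
time: 3.58
position: [440.0, -223.1, 143.3]
tcp_rot: [2.985, 0.968, 0.005]
wrist_force: [-0.2, -0.0, -1.2]
grip_width: 11.1
finger_force: 58.8
```

```bash
python3 - <<'E'
from h import *
s=snapshot("side"); v=s["pixels"][170:330,240:480,::-1]
cv2.imwrite("pics/g1.png",cv2.resize(v,None,fx=3,fy=3,interpolation=2))
E
python3 go.py 541.7 -464.5 130 8.1
```

```text
t 3.63 pos [ 438.6 -222.5  141.5] yaw 35.9 grip 10.8 q [ 0.63  0.3  -0.24  1.82  0.08  1.03 -0.58]
turn 0.486 then x 68.0 y 254.1 z 11.5
```

View pics/g1.png

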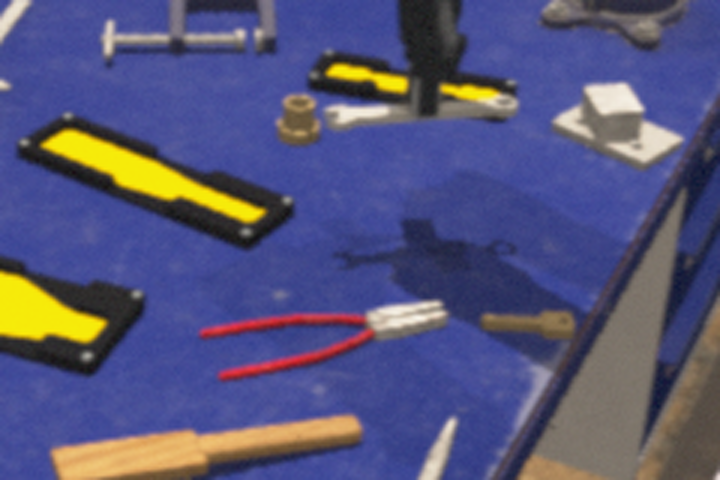

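The small spanner hangs level in the grip, so go to its board.

Emit:
carry_out --pt "1 0 0 0 0.122" --pt "1 0 0 0 0.122" --pt "1 0 0 0 0.121" --pt "1 0 0 0 0.121" --pt "1 4 14 0 0" --pt "1 7 26 0 0" --pt "1 7 28 0 0" --pt "1 7 28 0 0" --pt "1 7 28 0 0" --pt "1 7 28 0 0" --pt "1 7 28 0 0" --pt "1 7 28 0 0" --pt "1 7 24 0 0" --pt "1 6 15 0 0" --pt "1 2 7 0 0" --pt "1 0 0 20 0" --pt "1 0 0 30 0" --pt "1 0 0 20 0" --pt "1 0 0 0 0" --pt "1 0 0 0 0"

```text
time: 5.3
position: [539.6, -462.8, 67.3]
tcp_rot: [-3.129, -0.221, 0.009]
wrist_force: [0.6, -0.3, 0.0]
grip_width: 11.1
finger_force: 58.8
```

```bash
python3 go.py 541.7 -464.5 28 8.1; python3 go.py 541.7 -464.5 28 8.1|tail -1
python3 - <<'E'
from h import *
s=snapshot("top"); v=s["pixels"][190:310,410:570,::-1]
cv2.imwrite("pics/g2.png",cv2.resize(v,None,fx=4,fy=4,interpolation=2))
E
```

```text
t 5.3 pos [ 539.6 -462.8   67.3] yaw 8.1 grip 11.1 q [ 0.73  0.78 -0.08  1.22  0.06  1.15 -0.79]
turn -0.0 then x 1.8 y 2.0 z 39.3
turn -0.0 then x 1.8 y 2.0 z 39.3
```

View pics/g2.png

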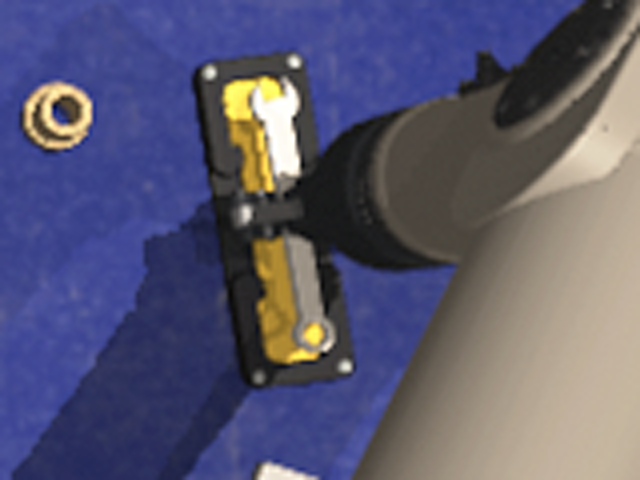

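The spanner is parallel to and over its cut-out; the offset to the right is parallax from its height.

Emit:
carry_out --pt "1 1 2 12 0" --pt "1 0 0 12 0" --pt "1 0 0 8 0" --pt "1 0 0 4 0" --pt "1 0 0 2 0" --pt "1 0 0 1 0" --pt "1 0 0 1 0" --pt "1 0 0 0 0" --pt "1 0 0 0 0"

```text
time: 6.1
position: [543.3, -466.6, 31.6]
tcp_rot: [3.133, 0.221, 0.001]
wrist_force: [-0.5, 0.2, 0.2]
grip_width: 11.2
finger_force: 58.8
```

```bash
python3 go.py 541.7 -464.5 27 8.1
```

```text
t 6.1 pos [ 543.3 -466.6   31.6] yaw 8.1 grip 11.2 q [ 0.73  0.82 -0.08  1.23  0.07  1.09 -0.79]
turn -0.0 then x -1.2 y -2.3 z 4.6
```

Emit:
carry_out --pt "1 0 0 2 0" --pt "1 0 0 1 0" --pt "1 0 0 1 0" --pt "1 0 0 1 0" --pt "1 0 0 0 0" --pt "1 0 0 0 0"

```text
time: 6.6
position: [543.0, -466.4, 27.2]
tcp_rot: [3.134, 0.221, 0.0]
wrist_force: [-2.9, 1.8, 5.6]
grip_width: 11.0
finger_force: 59.6
```

```bash
python3 go.py 541.7 -464.5 27 8.1
```

```text
t 6.6 pos [ 543.  -466.4   27.2] yaw 8.1 grip 11.0 q [ 0.73  0.83 -0.08  1.24  0.07  1.08 -0.79]
turn -0.001 then x -1.0 y -2.0 z 0.2
```

Emit:
carry_out --pt "0.5 0 0 0 0" --pt "0.3 0 0 0 0" --pt "0.2 0 0 0 0" --pt "0.2 0 0 0 0" --pt "0.2 0 0 0 0" --pt "0.2 0 0 -10 0" --pt "0.2 0 0 -20 0" --pt "0.2 0 0 -25 0" --pt "0.2 0 0 -25 0" --pt "-0.2 0 0 -25 0" --pt "-0.2 0 -30 0 0" --pt "-0.2 0 -30 0 0" --pt "-0.2 0 -30 0 0" --pt "-0.2 0 -30 0 0" --pt "-0.2 0 -30 0 0" --pt "-0.2 0 0 0 0"

```text
time: 7.93
position: [522.9, -308.4, 131.8]
tcp_rot: [-3.126, -0.235, -0.001]
wrist_force: [-0.2, 1.5, 0.5]
grip_width: 51.4
finger_force: 0.0
```

```bash
python3 - <<'E'
from h import *
s=snapshot("top"); v=s["pixels"][190:310,410:570,::-1]
cv2.imwrite("pics/g3.png",cv2.resize(v,None,fx=4,fy=4,interpolation=2))
E
python3 - <<'E'
import numpy as np
a=np.radians(46.2);y=np.array([np.cos(a),np.sin(a)]);x=np.array([y[1],-y[0]]);print("pliers grip",np.array([450,-79.3])-7*x-38*y)
a=np.radians(4.5);y=np.array([np.cos(a),np.sin(a)]);x=np.array([y[1],-y[0]]);print("pliers put",np.array([694.5,6.5])-7*x-38*y)
a=np.radians(46.3);y=np.array([np.cos(a),np.sin(a)]);print("brush grip",np.array([457.9,91.8])-13*y)
a=np.radians(-8.5);y=np.array([np.cos(a),np.sin(a)]);print("brush put",np.array([672.6,-207.4])-13*y)
E
python3 go.py 428.6 -101.9 110 46.2
```

```text
pliers grip [ 418.6462378  -101.88188645]
pliers put [656.06792765  10.4969757 ]
brush grip [448.91852866  82.4014271 ]
brush put [ 659.74279378 -205.47847766]
t 7.98 pos [ 523.  -312.6  132.1] yaw 8.5 grip 51.2 q [ 0.59  0.52 -0.12  1.5   0.06  1.12 -0.96]
turn -0.658 then x 86.7 y -214.0 z 22.1
```

View pics/g3.png

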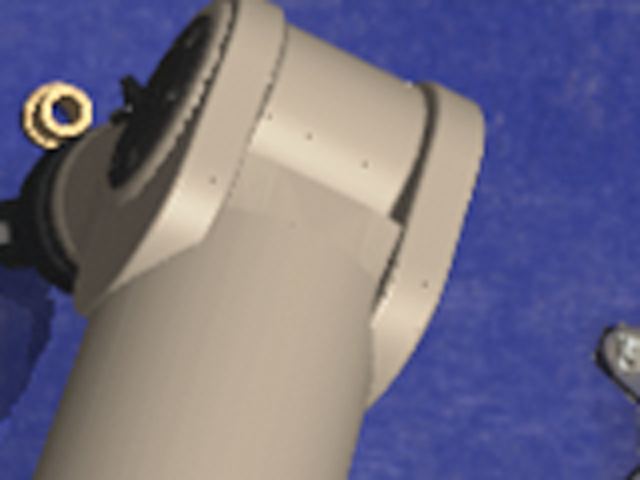

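The arm hides the small spanner board here, so I'll check it later. Next the pliers.

Emit:
carry_out --pt "-0.2 0 0 0 -0.11" --pt "-0.2 0 0 0 -0.11" --pt "-0.2 0 0 0 -0.11" --pt "-0.2 0 0 0 -0.11" --pt "-0.2 0 0 0 -0.11" --pt "-0.2 0 0 0 -0.108" --pt "-0.2 5 -15 0 0" --pt "-0.2 10 -28 0 0" --pt "-0.2 10 -28 0 0" --pt "-0.2 10 -28 0 0" --pt "-0.2 10 -28 0 0" --pt "-0.2 10 -28 0 0" --pt "-0.2 10 -28 5 0" --pt "-0.2 9 -24 10 0" --pt "-0.2 6 -14 7 0" --pt "-0.2 0 0 0 0" --pt "-0.2 0 0 0 0"

```text
time: 9.4
position: [419.9, -107.1, 109.5]
tcp_rot: [2.893, 1.222, 0.001]
wrist_force: [0.9, -0.4, -0.9]
grip_width: 51.1
finger_force: 0.0
```

```bash
python3 go.py 418.6 -101.9 22 46.2
python3 - <<'E'
from h import *
s=snapshot("top"); v=s["pixels"][190:310,410:570,::-1]
cv2.imwrite("pics/g4.png",cv2.resize(v,None,fx=4,fy=4,interpolation=2))
Y,F,Rd=masks(s); print("bush",rect(s,comp(F,(425,218)),20)[0])
E
```

```text
t 9.4 pos [ 419.9 -107.1  109.5] yaw 45.8 grip 51.1 q [ 0.52  0.24 -0.36  2.    0.11  0.92 -0.66]
turn -0.007 then x 2.9 y -4.5 z 87.5
bush [ 5.974e+02 -3.399e+02  3.950e+01  3.660e+01 -4.000e-01]
```

View pics/g4.png

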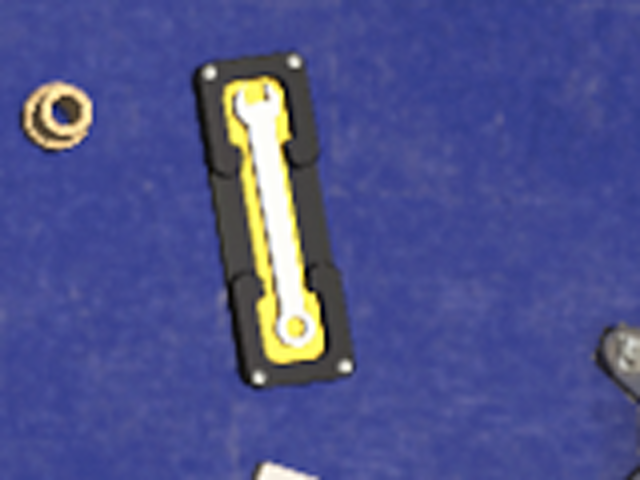

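The small spanner lies inside its cut-out (head at crop (258,105), ring at (296,328)) and the bush has not moved. Descend on the pliers head.

Emit:
carry_out --pt "-0.2 2 -4 12 -0.007" --pt "-0.2 0 0 25 0" --pt "-0.2 0 0 20 0" --pt "-0.2 0 0 14 0" --pt "-0.2 0 0 9 0" --pt "-0.2 0 0 5 0" --pt "-0.2 0 0 3 0" --pt "-0.2 0 0 0 0" --pt "1 0 0 0 0" --pt "1 0 0 0 0" --pt "1 0 0 0 0" --pt "1 0 0 0 0" --pt "1 0 0 0 0" --pt "1 0 0 0 0" --squeeze 70

```text
time: 10.62
position: [418.9, -102.6, 22.2]
tcp_rot: [2.888, 1.231, 0.003]
wrist_force: [-1.2, -1.0, 6.7]
grip_width: 21.4
finger_force: 68.6
```

```bash
python3 go.py 418.6 -101.9 22 46.2
```

```text
t 10.62 pos [ 418.9 -102.6   22.2] yaw 46.2 grip 21.4 q [ 0.47  0.38 -0.33  2.09  0.19  0.7  -0.74]
turn -0.0 then x 0.3 y -0.7 z 0.2
```

Emit:
carry_out --pt "1 0 0 -10 0" --pt "1 0 0 -20 0" --pt "1 0 0 -30 0" --pt "1 0 0 -30 0" --pt "1 0 0 -30 0" --pt "1 0 0 0 0.12" --pt "1 0 0 0 0.12" --pt "1 0 0 0 0.12" --pt "1 0 0 0 0.12" --pt "1 0 0 0 0.12" --pt "1 0 0 0 0.12" --pt "1 0 0 0 0.008" --pt "1 0 0 0 0" --pt "1 0 0 0 0"

```text
time: 11.78
position: [417.6, -101.9, 141.1]
tcp_rot: [-3.139, -0.127, 0.0]
wrist_force: [-0.3, 0.7, -2.3]
grip_width: 22.1
finger_force: 69.3
```

```bash
python3 go.py 656.1 10.5 100 4.5
```

```text
t 11.78 pos [ 417.6 -101.9  141.1] yaw 4.6 grip 22.1 q [ 0.45  0.18 -0.28  1.97  0.06  0.99 -1.35]
turn 0.002 then x 246.6 y -93.4 z 41.1
```

Emit:
carry_out --pt "1 13 -5 0 0" --pt "1 25 -9 0 0" --pt "1 28 -11 0 0" --pt "1 28 -11 0 0" --pt "1 28 -11 0 0" --pt "1 28 -11 0 0" --pt "1 28 -11 0 0" --pt "1 28 -10 0 0" --pt "1 22 -8 0 0" --pt "1 13 -4 0 0" --pt "1 5 -2 15 0" --pt "1 0 0 20 0" --pt "1 0 0 20 0" --pt "1 0 0 15 0" --pt "1 0 0 10 0" --pt "1 0 0 0 0" --pt "1 0 0 0 0" --pt "1 0 0 0 0"

```text
time: 13.28
position: [656.5, 9.6, 62.0]
tcp_rot: [-3.139, -0.122, -0.003]
wrist_force: [0.3, -0.6, -1.3]
grip_width: 22.0
finger_force: 69.3
```

```bash
python3 go.py 656.1 10.5 27 4.5
python3 - <<'E'
from h import *
s=snapshot("top"); v=s["pixels"][110:250,210:360,::-1]
cv2.imwrite("pics/g5.png",cv2.resize(v,None,fx=4,fy=4,interpolation=2))
E
python3 go.py 656.1 10.5 27 4.5|tail -1
```

```text
t 13.28 pos [656.5   9.6  62. ] yaw 4.5 grip 22.0 q [ 0.14  0.69 -0.28  1.42  0.21  1.06 -1.68]
turn -0.001 then x -0.3 y -0.9 z 35.0
turn -0.001 then x -0.7 y -0.8 z 35.5
```

View pics/g5.png

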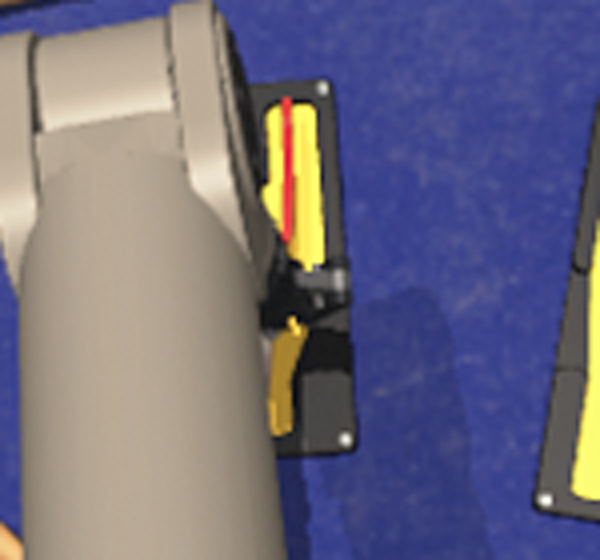

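The right handle shows at crop x≈288 inside the recess (edge ≈322); I'll measure it in board coordinates at its true height.

```bash
python3 - <<'E'
from h import *
a=np.radians(4.5);y=np.array([np.cos(a),np.sin(a)]);x=np.array([y[1],-y[0]]);B=np.array([694.5,6.5])
s=snapshot("top"); Y,F,Rd=masks(s)
def show(m,z,n):
    v,u=np.nonzero(m); w=plane(s,np.c_[u,v],z)-B; q=np.c_[w@x,w@y]; q=q[(abs(q[:,0])<45)&(abs(q[:,1])<105)]
    print(n,"ymax",q[:,1].max().round(1))
    for lo in range(-100,100,20):
        k=q[(q[:,1]>=lo)&(q[:,1]<lo+20),0]
        if len(k): print(lo,k.min().round(1),k.max().round(1),len(k))
show(Rd,47,"red"); show(Y,9,"yellow")
# reference: same handles as first seen, pose guess
E
python3 - <<'E'
import sys; sys.path.insert(0,'.')
import cv2,numpy as np
im=cv2.imread('pics/top0.png')[:,:,::-1].astype(int)
from h import plane,snapshot
s=snapshot("top"); r,g,b=im[:,:,0],im[:,:,1],im[:,:,2]; m=(r>110)&(g<80)&(b<90); m[:230]=0
for t,c in((46.2,(450,-79.3)),(44,(447.7,-77.9))):
    a=np.radians(t);y=np.array([np.cos(a),np.sin(a)]);x=np.array([y[1],-y[0]])
    v,u=np.nonzero(m); w=plane(s,np.c_[u,v],8)-c; q=np.c_[w@x,w@y]; print(t)
    for lo in range(-20,100,20):
        k=q[(q[:,1]>=lo)&(q[:,1]<lo+20)]; p=k[k[:,0]>0,0]; n=k[k[:,0]<0,0]
        print(lo,[z.round(1) for z in(n.min(),n.max(),p.min(),p.max())] if len(p) and len(n) else '')
E
```

```text
red ymax 90.9
0 15.8 20.9 10
20 18.8 22.2 18
40 20.0 23.3 16
60 21.1 24.1 14
80 20.5 25.3 10
yellow ymax 98.8
-100 -1.1 10.6 38
-80 -0.4 12.5 37
-60 3.0 18.3 44
-40 9.0 21.0 16
-20 25.5 25.5 1
0 16.8 36.3 61
20 4.1 37.5 84
40 2.0 37.7 93
60 7.8 37.1 87
80 7.0 36.2 78
46.2
-20 [np.float64(-24.1), np.float64(-16.1), np.float64(6.8), np.float64(16.7)]
0 [np.float64(-29.0), np.float64(-22.5), np.float64(15.1), np.float64(23.4)]
20 [np.float64(-29.0), np.float64(-24.0), np.float64(20.1), np.float64(25.2)]
40 [np.float64(-28.9), np.float64(-23.9), np.float64(21.9), np.float64(28.6)]
60 [np.float64(-28.8), np.float64(-22.2), np.float64(23.7), np.float64(28.7)]
80 [np.float64(-27.1), np.float64(-23.8), np.float64(25.5), np.float64(28.8)]
44
-20 [np.float64(-21.5), np.float64(-12.7), np.float64(10.1), np.float64(19.5)]
0 [np.float64(-27.0), np.float64(-19.9), np.float64(17.6), np.float64(25.3)]
20 [np.float64(-27.8), np.float64(-22.5), np.float64(21.5), np.float64(26.6)]
40 [np.float64(-28.5), np.float64(-23.6), np.float64(22.7), np.float64(29.1)]
60 [np.float64(-28.9), np.float64(-22.7), np.float64(23.8), np.float64(28.9)]
80 [np.float64(-28.0), np.float64(-24.4), np.float64(24.8), np.float64(28.3)]
```

Emit:
carry_out --pt "1 1 2 0 0.012" --pt "1 0 0 10 0" --pt "1 0 0 10 0" --pt "1 0 0 5 0" --pt "1 0 0 3 0" --pt "1 0 0 2 0" --pt "1 0 0 1 0" --pt "1 0 0 1 0" --pt "1 0 0 1 0" --pt "1 0 0 0 0" --pt "1 0 0 0 0"

```text
time: 14.35
position: [657.2, 7.8, 28.3]
tcp_rot: [3.14, 0.103, 0.001]
wrist_force: [0.6, 0.5, -1.9]
grip_width: 21.3
finger_force: 69.2
```

```bash
python3 go.py 656.1 10.5 27 4.5
```

```text
t 14.35 pos [657.2   7.8  28.3] yaw 3.8 grip 21.3 q [ 0.13  0.73 -0.27  1.44  0.21  1.   -1.69]
turn -0.013 then x -0.9 y -2.8 z 1.3
```

Emit:
carry_out --pt "1 0 0 0.5 0" --pt "1 0 0 0.5 0" --pt "1 0 0 0 0" --pt "0.3 0 0 0 0" --pt "0.1 0 0 0 0" --pt "0 0 0 0 0" --pt "0 0 0 0 0" --pt "0 0 0 0 0" --pt "0 0 0 0 0" --pt "0 0 0 -10 0" --pt "0 0 0 -20 0" --pt "0 0 0 -25 0" --pt "0 0 0 -25 0" --pt "-0.2 0 0 -25 0" --pt "-0.2 -20 0 0 0" --pt "-0.2 -30 0 0 0" --pt "-0.2 -30 0 0 0" --pt "-0.2 -30 0 0 0" --pt "-0.2 -15 0 0 0" --pt "-0.2 0 0 0 0"

```text
time: 16.02
position: [528.7, -0.8, 132.7]
tcp_rot: [3.139, 0.104, -0.004]
wrist_force: [0.4, -0.5, 0.4]
grip_width: 51.1
finger_force: 0.0
```

```bash
python3 go.py 448.9 82.4 125 46.3
```

```text
t 16.02 pos [528.7  -0.8 132.7] yaw 3.8 grip 51.1 q [ 0.22  0.39 -0.32  1.73  0.14  1.05 -1.66]
turn -0.742 then x 5.0 y -115.2 z 7.7
```

Emit:
carry_out --pt "-0.2 0 0 0 -0.12" --pt "-0.2 0 0 0 -0.12" --pt "-0.2 0 0 0 -0.12" --pt "-0.2 0 0 0 -0.12" --pt "-0.2 0 0 0 -0.12" --pt "-0.2 0 0 0 -0.12" --pt "-0.2 0 0 0 -0.022" --pt "-0.2 1 -20 0 0" --pt "-0.2 1 -28 0 0" --pt "-0.2 1 -28 0 0" --pt "-0.2 1 -24 0 0" --pt "-0.2 1 -15 0 0" --pt "-0.2 0 0 15 0" --pt "-0.2 0 0 20 0" --pt "-0.2 0 0 10 0" --pt "-0.2 0 0 0 0" --pt "-0.2 0 0 0 0"

```text
time: 17.43
position: [452.9, 82.4, 86.8]
tcp_rot: [-2.889, -1.233, 0.001]
wrist_force: [0.0, -0.6, 0.7]
grip_width: 51.0
finger_force: 0.0
```

```bash
python3 go.py 448.9 82.4 25 46.3;  python3 - <<'E'
from h import *
s=snapshot("top"); v=s["pixels"][110:250,210:360,::-1]
cv2.imwrite("pics/g6.png",cv2.resize(v,None,fx=4,fy=4,interpolation=2))
E
```

```text
t 17.43 pos [452.9  82.4  86.8] yaw 46.2 grip 51.0 q [ 0.21  0.35 -0.52  1.95  0.22  0.9  -1.18]
turn -0.001 then x -2.8 y -2.9 z 61.8
```

View pics/g6.png

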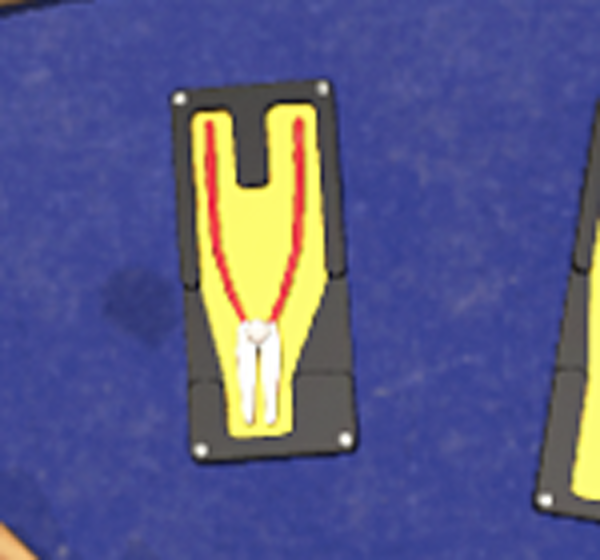

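Pliers are fully in their recess, handles beside the tongue (crop (210,125), (299,125)) and jaws in the slot (258,420). On to the brush.

Emit:
carry_out --pt "-0.2 -3 -2.5 12 0" --pt "-0.2 0 0 18 0" --pt "-0.2 0 0 14 0" --pt "-0.2 0 0 10 0" --pt "-0.2 0 0 5 0" --pt "-0.2 0 0 3 0" --pt "-0.2 0 0 0 0" --pt "1 0 0 0 0" --pt "1 0 0 0 0" --pt "1 0 0 0 0" --pt "1 0 0 0 0" --pt "1 0 0 0 0" --pt "1 0 0 0 0" --pt "1 0 0 0 0" --squeeze 70

```text
time: 18.65
position: [449.5, 82.4, 25.8]
tcp_rot: [2.888, 1.235, 0.002]
wrist_force: [-1.0, 0.3, 5.7]
grip_width: 18.0
finger_force: 70.5
```

```bash
python3 go.py 448.9 82.4 25 46.3
```

```text
t 18.65 pos [449.5  82.4  25.8] yaw 46.3 grip 18.0 q [ 0.17  0.44 -0.48  2.02  0.29  0.75 -1.25]
turn -0.0 then x -0.4 y -0.4 z 0.8
```

Emit:
carry_out --pt "1 0 0 -10 0" --pt "1 0 0 -20 0" --pt "1 0 0 -30 0" --pt "1 0 0 -30 0" --pt "1 0 0 -30 0" --pt "1 0 0 0 0.12" --pt "1 0 0 0 0.12" --pt "1 0 0 0 0.12" --pt "1 0 0 0 0.12" --pt "1 0 0 0 0.12" --pt "1 0 0 0 0.12" --pt "1 0 0 0 0.12" --pt "1 0 0 0 0.116" --pt "1 0 0 0 0" --pt "1 0 0 0 0"

```text
time: 19.9
position: [448.4, 82.2, 145.1]
tcp_rot: [3.133, -0.228, -0.001]
wrist_force: [0.1, -0.1, -1.4]
grip_width: 17.8
finger_force: 69.7
```

```bash
python3 go.py 659.7 -205.5 75 -8.5
```

```text
t 19.9 pos [448.4  82.2 145.1] yaw -8.3 grip 17.8 q [ 0.12  0.24 -0.39  1.9   0.11  1.02 -2.04]
turn 0.003 then x 251.5 y 253.3 z 70.1
```

Emit:
carry_out --pt "1 10 10 0 0" --pt "1 20 20 0 0" --pt "1 23 23 0 0" --pt "1 23 23 0 0" --pt "1 23 23 0 0" --pt "1 23 23 0 0" --pt "1 23 23 0 0" --pt "1 23 23 0 0" --pt "1 23 23 0 0" --pt "1 23 23 0 0" --pt "1 20 21 0 0" --pt "1 12 12 0 0" --pt "1 6 6 15 0" --pt "1 0 0 20 0" --pt "1 0 0 20 0" --pt "1 0 0 15 0" --pt "1 0 0 0 0" --pt "1 0 0 0 0" --pt "1 0 0 0 0"

```text
time: 21.48
position: [661.3, -205.3, 76.1]
tcp_rot: [-3.133, 0.231, -0.003]
wrist_force: [0.2, 0.3, -1.6]
grip_width: 18.6
finger_force: 69.7
```

```bash
python3 go.py 659.7 -205.5 30 -8.5
python3 - <<'E'
from h import *
a=np.radians(-8.5);y=np.array([np.cos(a),np.sin(a)]);x=np.array([y[1],-y[0]]);B=np.array([672.6,-207.4])
s=snapshot("top"); Y,F,Rd=masks(s)
im=s["pixels"].astype(int); r,g,b=im[:,:,0],im[:,:,1],im[:,:,2]
W=((r>120)&(r-b>45)&(b>60)&(Y==0))
print("z",read_state()["position"])
def show(m,z,n):
    v,u=np.nonzero(m); w=plane(s,np.c_[u,v],z)-B; q=np.c_[w@x,w@y]; q=q[(abs(q[:,0])<36)&(abs(q[:,1])<125)]
    print(n,"y",q[:,1].min().round(1),q[:,1].max().round(1))
    for lo in range(-120,120,20):
        k=q[(q[:,1]>=lo)&(q[:,1]<lo+20),0]
        if len(k): print(lo,k.min().round(1),k.max().round(1),len(k))
show(W,68,"wood"); show(Y,9,"yellow")
v=s["pixels"][110:260,300:450,::-1]
cv2.imwrite("pics/g7.png",cv2.resize(v,None,fx=4,fy=4,interpolation=2))
E
```

```text
t 21.48 pos [ 661.3 -205.3   76.1] yaw -8.4 grip 18.6 q [ 0.41  0.74 -0.24  1.28  0.18  1.13 -1.56]
turn 0.001 then x -1.6 y 0.4 z 46.1
z [ 661.78447929 -205.42081565   76.72872486]Traceback (most recent call last):
  File "<stdin>", line 13, in <module>
  File "<stdin>", line 9, in show
    return umr_minimum(a, axis, None, out, keepdims, initial, where)
ValueError: zero-size array to reduction operation minimum which has no identity
```

The wood mask caught nothing (it overlaps the yellow one). The pose readings agree with the target within 2 mm, so lower with the force watched.

Emit:
carry_out --pt "1 -1.5 0 10 0" --pt "1 0 0 12 0" --pt "1 0 0 8 0" --pt "1 0 0 4 0" --pt "1 0 0 3 0" --pt "1 0 0 2 0" --pt "1 0 0 2 0" --pt "1 0 0 1 0" --pt "1 0 0 0 0" --pt "1 0 0 0 0"

```text
time: 22.37
position: [659.4, -205.1, 33.3]
tcp_rot: [3.133, -0.233, 0.001]
wrist_force: [-0.2, 0.2, -1.1]
grip_width: 18.1
finger_force: 69.7
```

```bash
python3 go.py 659.7 -205.5 31 -8.5
```

```text
t 22.37 pos [ 659.4 -205.1   33.3] yaw -8.5 grip 18.1 q [ 0.41  0.78 -0.23  1.32  0.19  1.06 -1.56]
turn 0.0 then x 0.4 y 0.4 z 2.3
```

Emit:
carry_out --pt "1 0 0 1 0" --pt "1 0 0 1 0" --pt "1 0 0 0 0" --pt "0.3 0 0 0 0" --pt "0.1 0 0 0 0" --pt "0 0 0 0 0" --pt "0 0 0 0 0" --pt "0 0 0 0 0" --pt "0 0 0 -10 0" --pt "0 0 0 -20 0" --pt "0 0 0 -25 0" --pt "0 0 0 -25 0" --pt "-0.2 0 0 -25 0" --pt "-0.2 -20 -15 0 0" --pt "-0.2 -25 -30 0 0" --pt "-0.2 -25 -30 0 0" --pt "-0.2 -25 -30 0 0" --pt "-0.2 -25 -30 0 0" --pt "-0.2 -15 -15 0 0" --pt "-0.2 0 0 0 0"

```text
time: 24.03
position: [545.0, -29.4, 137.2]
tcp_rot: [-3.131, 0.217, 0.003]
wrist_force: [-0.5, 0.4, -0.2]
grip_width: 51.2
finger_force: 0.0
```

```bash
python3 go.py 437.8 258.9 125 58.6
```

```text
t 24.03 pos [545.  -29.4 137.2] yaw -7.9 grip 51.2 q [ 0.26  0.41 -0.31  1.68  0.14  1.07 -1.8 ]
turn -1.161 then x 190.2 y -241.7 z 12.2
```

Emit:
carry_out --pt "-0.2 0 0 0 -0.12" --pt "-0.2 0 0 0 -0.12" --pt "-0.2 0 0 0 -0.12" --pt "-0.2 0 0 0 -0.12" --pt "-0.2 0 0 0 -0.12" --pt "-0.2 0 0 0 -0.12" --pt "-0.2 0 0 0 -0.12" --pt "-0.2 0 0 0 -0.12" --pt "-0.2 0 0 0 -0.12" --pt "-0.2 0 0 0 -0.081" --pt "-0.2 14 -18 0 0" --pt "-0.2 22 -28 0 0" --pt "-0.2 22 -28 0 0" --pt "-0.2 22 -28 0 0" --pt "-0.2 22 -28 0 0" --pt "-0.2 22 -28 0 0" --pt "-0.2 22 -28 0 0" --pt "-0.2 22 -28 0 0" --pt "-0.2 14 -18 5 0" --pt "-0.2 7 -8 5 0"

```text
time: 25.7
position: [443.1, 255.5, 127.5]
tcp_rot: [-2.741, -1.53, -0.006]
wrist_force: [0.7, 0.9, 0.4]
grip_width: 50.9
finger_force: 0.0
```

Emit:
carry_out --pt "-0.2 0 0 15 0" --pt "-0.2 0 0 20 0" --pt "-0.2 0 0 10 0" --pt "-0.2 0 0 0 0" --pt "-0.2 0 0 0 0"

```text
time: 26.12
position: [444.6, 250.1, 81.0]
tcp_rot: [2.748, 1.522, -0.001]
wrist_force: [-0.6, 0.5, 0.3]
grip_width: 51.4
finger_force: 0.0
```

```bash
python3 go.py 437.8 258.9 21.5 58.6;  python3 - <<'E'
from h import *
s=snapshot("top"); v=s["pixels"][110:260,300:450,::-1]
cv2.imwrite("pics/g7.png",cv2.resize(v,None,fx=4,fy=4,interpolation=2))
E
```

```text
t 26.12 pos [444.6 250.1  81. ] yaw 58.0 grip 51.4 q [-0.07  0.47 -0.62  1.83  0.33  0.95 -1.39]
turn -0.011 then x 3.9 y -10.4 z 59.5
```

View pics/g7.png

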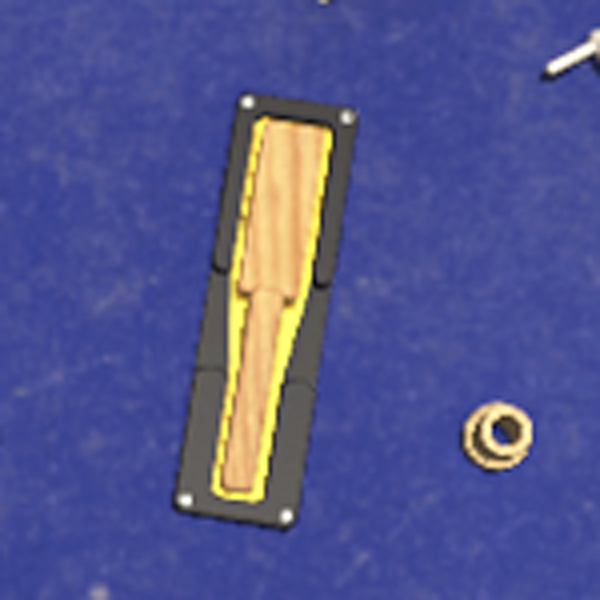

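The brush is home in its cut-out, with yellow showing all round. Correct the lateral offset and grip the large spanner.

Emit:
carry_out --pt "-0.2 4 -10 0 -0.011" --pt "-0.2 0 0 15 0" --pt "-0.2 0 0 15 0" --pt "-0.2 0 0 12 0" --pt "-0.2 0 0 9 0" --pt "-0.2 0 0 5 0" --pt "-0.2 0 0 3 0" --pt "-0.2 0 0 0 0" --pt "1 0 0 0 0" --pt "1 0 0 0 0" --pt "1 0 0 0 0" --pt "1 0 0 0 0" --pt "1 0 0 0 0" --pt "1 0 0 0 0" --pt "1 0 0 0 0" --squeeze 70

```text
time: 27.42
position: [438.7, 259.7, 22.9]
tcp_rot: [2.738, 1.539, 0.003]
wrist_force: [0.0, -1.5, 5.9]
grip_width: 14.5
finger_force: 68.6
```

```bash
python3 go.py 437.8 258.9 22 58.6
```

```text
t 27.42 pos [438.7 259.7  22.9] yaw 58.7 grip 14.5 q [-0.13  0.55 -0.58  1.88  0.4   0.83 -1.46]
turn 0.001 then x -1.1 y -0.3 z 0.9
```

Emit:
carry_out --pt "1 0 0 -10 0" --pt "1 0 0 -20 0" --pt "1 0 0 -30 0" --pt "1 0 0 -30 0" --pt "1 0 0 -30 0" --pt "1 0 0 0 0.12" --pt "1 0 0 0 0.12" --pt "1 0 0 0 0.12" --pt "1 0 0 0 0.12" --pt "1 0 0 0 0.12" --pt "1 0 0 0 0.12" --pt "1 0 0 0 0.12" --pt "1 0 0 0 0.12" --pt "1 0 0 0 0.12" --pt "1 0 0 0 0.084" --pt "1 0 0 0 0" --pt "1 0 0 0 0"

```text
time: 28.83
position: [437.3, 259.4, 141.9]
tcp_rot: [3.134, -0.216, -0.001]
wrist_force: [0.6, -0.6, -2.0]
grip_width: 14.6
finger_force: 68.5
```

```bash
python3 go.py 665.8 228.5 70 -8
```

```text
t 28.83 pos [437.3 259.4 141.9] yaw -7.9 grip 14.6 q [-0.23  0.35 -0.43  1.77  0.16  1.06 -2.42]
turn 0.002 then x 230.6 y -1.2 z 71.9
```

Emit:
carry_out --pt "1 12 0 0 0" --pt "1 22 0 0 0" --pt "1 27 0 0 0" --pt "1 27 0 0 0" --pt "1 27 0 0 0" --pt "1 27 0 0 0" --pt "1 27 0 0 0" --pt "1 27 -1 0 0" --pt "1 20 0 0 0" --pt "1 10 0 0 0" --pt "1 4 0 15 0" --pt "1 0 0 20 0" --pt "1 0 0 20 0" --pt "1 0 0 15 0" --pt "1 0 0 0 0" --pt "1 0 0 0 0" --pt "1 0 0 0 0"

```text
time: 30.25
position: [666.1, 228.5, 72.5]
tcp_rot: [-3.133, 0.219, -0.001]
wrist_force: [0.4, -0.4, -0.6]
grip_width: 14.3
finger_force: 68.6
```

```bash
python3 go.py 665.8 228.5 28 -8
```

```text
t 30.25 pos [666.1 228.5  72.5] yaw -8.0 grip 14.3 q [-0.17  0.78 -0.33  1.24  0.25  1.16 -2.22]
turn -0.0 then x -0.3 y 0.1 z 44.5
```

Emit:
carry_out --pt "1 0 0 10 0" --pt "1 0 0 12 0" --pt "1 0 0 8 0" --pt "1 0 0 5 0" --pt "1 0 0 3 0" --pt "1 0 0 2 0" --pt "1 0 0 1 0" --pt "1 0 0 1 0" --pt "1 0 0 0 0" --pt "1 0 0 0 0"

```text
time: 31.08
position: [666.0, 228.4, 30.4]
tcp_rot: [-3.134, 0.22, -0.001]
wrist_force: [-0.6, 0.1, -2.2]
grip_width: 14.6
finger_force: 68.5
```

```bash
python3 go.py 665.8 228.5 28 -8
```

```text
t 31.08 pos [666.  228.4  30.4] yaw -8.0 grip 14.6 q [-0.17  0.82 -0.32  1.27  0.27  1.09 -2.23]
turn -0.0 then x -0.2 y -0.1 z 2.4
```

Emit:
carry_out --pt "1 0 0 1 0" --pt "1 0 0 1 0" --pt "1 0 0 0 0" --pt "0.5 0 0 0 0" --pt "0.3 0 0 0 0" --pt "0.2 0 0 0 0" --pt "0.2 0 0 0 0" --pt "0.2 0 0 0 0" --pt "0.2 0 0 -10 0" --pt "0.2 0 0 -20 0" --pt "0.2 0 0 -25 0" --pt "0.2 0 0 -25 0" --pt "0.2 0 0 -25 0" --pt "0.2 -25 0 0 0" --pt "0.2 -35 0 0 0" --pt "0.2 -35 0 0 0" --pt "0.2 -35 0 0 0" --pt "0.2 -35 0 0 0" --pt "0.2 -25 0 0 0" --pt "0.2 0 0 0 0"

```text
time: 32.75
position: [470.9, 257.3, 133.8]
tcp_rot: [3.134, -0.208, -0.007]
wrist_force: [-0.1, 0.3, 0.8]
grip_width: 34.2
finger_force: 0.0
```

Run:
```python
from h import *
print(read_state()["position"])
s=snapshot("top"); cv2.imwrite("pics/g8.png",cv2.resize(s["pixels"][110:310,130:520,::-1],None,fx=2,fy=2,interpolation=2))
Y,F,Rd=masks(s); print("bush",rect(s,comp(F,(425,218)),20)[0])
im=s["pixels"].astype(int); W=((im.min(2)>150)).astype(np.uint8)
for n,p in(("LS",(181,190)),("SS",(478,245))):
  m=comp(W,p); print(n,rect(s,m,10)[0])
```

```text
[470.85169172 257.28800002 133.80313958]
bush [ 5.974e+02 -3.399e+02  3.950e+01  3.660e+01 -4.000e-01]
LS [663.2 228.9 185.8  32.2  -6.4]
SS [ 542.4 -465.9  152.3   24.5    7.7]
```

View pics/g8.png

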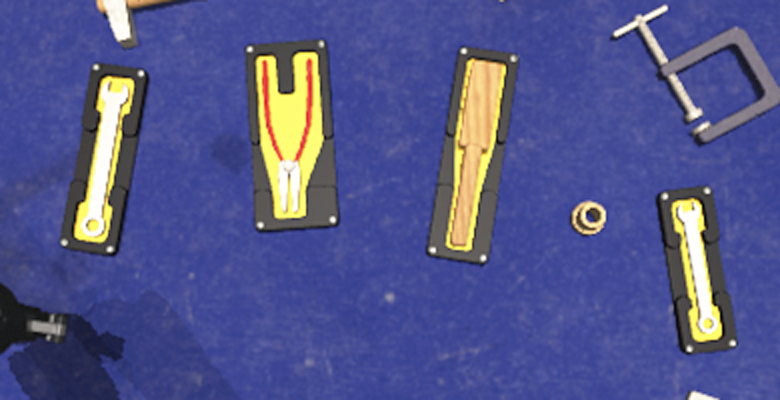

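All four tools lie inside their cut-outs: large spanner at view (105,155), pliers (290,135), brush (473,150), small spanner (698,265). The bush has not moved and the arm is clear, so I'll hand in.

```bash
python3 -c "
from cell import *
print(finish_job())"
```

```text
the job is handed in; nothing more can be done
None
```

All four tools are back in their own shadow boards and the brass bush has not moved; the job was handed in after about 33 s of robot time, and the hand-in returned no verdict.

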